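# Put the seasonings into their stands

### The job

Put the seasonings away in the wooden stands: the little pot with the wood-coloured lid into the stand with the large round recess, the salt shaker into the one with the small round recess, and the two gold-capped spice jars into the two with square recesses, one in each (either way round). Set each of them down upright, right down on the floor of its recess, without dropping it or knocking anything over, and leave the food tin and the tea light where they stand.

Things in the scene. Friction and masses are not known exactly. Their poses are not given: they have to be found in the camera images.
- little_pot: low round pot with a wood-coloured lid over a white base, straight-sided, 62 mm across, 35 mm tall, lid fixed; about 0.07 kg. Grip it by its lid from above (upper 20 mm), so that the fingertips stay above the stand's top when it is set down. Origin: centre of its underside; z up along its axis
- shaker: salt shaker, round, 44 mm across and 90 mm tall, grey with a perforated rounded steel top (34 mm across above 74 mm); straight enough to grip about 50 mm up; about 0.1 kg. Origin: centre of its underside; z up along its axis
- spice_jar_a: spice jar, square with rounded corners, 42 x 42 mm and 96 mm tall, clear with a gold-coloured cap from about 76 mm up (cap round, 41 mm across); about 0.11 kg. With a red and green label. Origin: centre of its underside; z up, x and y square to its flat faces
- spice_jar_b: spice jar, square with rounded corners, 42 x 42 mm and 96 mm tall, clear with a gold-coloured cap from about 76 mm up (cap round, 41 mm across); about 0.11 kg. With a light yellow-brown label. Origin: centre of its underside; z up, x and y square to its flat faces
- stand_pot: wooden stand, a 88 x 88 mm square block 14 mm high, fixed on the worktop, with one large round (78 mm across) recess in its top, 8 mm deep (grey felt floor 6 mm above the worktop, mouth slightly chamfered), centred. Origin: centre of its underside; z up, x and y along the block's sides
- stand_shaker: wooden stand, a 88 x 88 mm square block 14 mm high, fixed on the worktop, with one small round (60 mm across) recess in its top, 8 mm deep (grey felt floor 6 mm above the worktop, mouth slightly chamfered), centred. Origin: centre of its underside; z up, x and y along the block's sides
- stand_jar_a: wooden stand, a 88 x 88 mm square block 14 mm high, fixed on the worktop, with one square (60 x 60 mm) recess in its top, 8 mm deep (grey felt floor 6 mm above the worktop, mouth slightly chamfered), centred. Origin: centre of its underside; z up, x and y along the block's sides and along the recess's sides
- stand_jar_b: wooden stand, a 88 x 88 mm square block 14 mm high, fixed on the worktop, with one square (60 x 60 mm) recess in its top, 8 mm deep (grey felt floor 6 mm above the worktop, mouth slightly chamfered), centred. Origin: centre of its underside; z up, x and y along the block's sides and along the recess's sides. Just like the other square one
- food_tin: bystander: small food tin with green label, round, 57 mm across, 72 mm tall, loose; stays where it is. Origin: centre of its underside, z up
- tea_light: bystander: tea light in a metal cup, round, 38 mm across, 19 mm tall, loose; stays where it is. Origin: centre of its underside, z up. (The other crockery and groceries stand fixed along the back and the back corners of the worktop, behind all of these; a wall cabinet hangs over the back of the worktop, so carry things low (0.13 m under them is enough) and along the front half of the worktop.)
Not all that is in view belongs to the job. Leave any turquoise look-alike of the shaker alone.

How it is judged:
By the outcome, as a careful person would: the job done as asked, in the order asked, and still so for the second after the job is handed in, with the robot touching nothing.
It also fails if it takes over 115 s, if anything falls off the work surface, if the arm or the gripper's body presses on something with over 40 N, if the wrist force passes 120 N, or if a joint passes its speed limit or range.

### The arm

A 6-joint arm with a two-finger parallel gripper is mounted at the origin on a cart in front of the work surface, level with it; the furniture and walls round the work are solid. World frame = base frame: x ahead of the robot, y to its left, z up, the work surface at z = 0. Lengths are in mm, angles in degrees, forces in N, time in s.
With the tool pointing down it reaches from about 300 to 850 mm from the base axis. Payload 4.2 kg.
Tool frame: the origin (TCP) lies at the very end of the fingers, on their centre line; the grasp point (between the pads) lies env.grip_point_offset behind it (env.grip_point_offset is the distance from the TCP to the grasp point, in mm); z points along the fingers, y is the direction in which the jaws open and shut (so a half turn about z gives the same grasp; the last joint's range is limited). The gripper opens to 91 mm and grips with 3 to 60 N. Pads are 32 mm wide; open, the fingers measure 118 mm over their backs; the gripper's body (76 mm by 178 mm) begins 60 mm behind the grasp point.
Start: joints at [68.411, 18.312, 89.639, -0, 72.044, -1.146], TCP at [200.838, 538.802, 213.976] pointing down, gripper open.
Joint ranges: [-177.97, 177.97], [-48.28, 115.42], [12.27, 149.76], [-77.06, 257.06], [2.81, 150.46], [-146.56, 146.56]. Speed limits (degrees/s): [147.25, 147.25, 180, 180, 180, 180].

### API

Orientations are given as [roll, pitch, yaw] about the fixed x, y, z axes, in that order (R = Rz(yaw) Ry(pitch) Rx(roll)).
In Python, from workcell import env, grab_frame, camera_params gives the robot as it stands. The module is installed in compiled form; this text tells all that it offers.
- The arm moves only by the shell command python3 -m creep 'ROWS' [OPENING] [FORCE]. ROWS is a JSON object of lists of equal length, an entry for each row: "offset": the shift along the tool's x, y, z in m, a list of three; "rotation": the turn, a rotation vector about the tool's x, y, z in degrees, a list of three. A call has 1 to 5 rows; each row shifts and turns the commanded pose from where the row before left it, along the tool's axes as they then stand; what a row does not reach is not made up. A row lasts 1/8 s, in which the tool goes at most 62.5 mm and 10.7 degrees, less where a joint would pass 70% of its speed; a pose out of reach is approached as far as the arm can. A call is refused whole if a number of a shift passes 0.0625 or a number of a turn 10.7, either way. A call with a gripper value outside its range is refused whole. OPENING is the closure, from 0 (fully open) to 1 (shut), set as the call begins (- or left out, the last holds). The fingers move at their own pace and stop on an object; FORCE is the grip in N (left out, the last holds). Time passes only in rows, so rows that do not move let the fingers close. It gives the time, the measured TCP pose, the force and the opening at its end, in the units of the state.
- env.state(): the state, without advancing time (a new reading comes with each control period).
- grab_frame(name): name is "scene" or "top" or "wrist"; returns the picture (400x640x3 uint8, red, green, blue); there is no depth.
- camera_params(name): a dict with "mtx" (3x3 intrinsics, pixels), "k1" (the pictures are not rectified: a ray, as slopes to the right and down, at radius r is drawn at 1 + k1 r^2 times it, then the intrinsics apply), "R" (3x3) and "t" (3): a world point X has camera coordinates R X + t. Camera axes: x right, y down, z forward; pixel columns grow to the right and rows downward; lengths in mm; the calibration is good to about 2 mm. A picture is of the moment at which its call begins: read the wrist's pose just before it. camera_params takes no time and is no camera call; for the wrist camera it gives the pose at the moment of the call.
- env.job_done(): hands the job in, once; it reports no verdict.
The state is a dict: "time_s": time; "qpos": joint angles; "qvel": joint speeds; "effort": joint torques, N m; "ee_pos": TCP position; "ee_rot": TCP orientation; "force": force on the tool from outside, world axes, zero at the start; "torque": the same for the moment, N m; "gripper_width": finger opening in mm.
Only numpy, scipy, OpenCV 4.12 (cv2) and the standard library are available. Lean on these libraries where they do the work, as an engineer would, in place of code of your own. Each camera call takes 0.05 s, during which the arm holds its last target.

## Working session

There is one attempt and no reset: what is moved stays moved. The work goes in short steps, Python scripts to look and compute and a shell command to move; the robot and the scene stay as the last step left them, time stands still between calls to the robot, and variables do not carry over. Pictures are saved under pics/ and viewed, and the job is handed in when it is done.

```bash
ls; mkdir -p pics; python3 - <<'E'
from workcell import env, grab_frame, camera_params
import cv2
for n in ["scene","top","wrist"]:
    p=camera_params(n); print(n,p)
    cv2.imwrite(f"pics/{n}0.png",grab_frame(n)[:,:,::-1])
print(env.state(), env.grip_point_offset)
E
```

```text
pics
scene {'mtx': array([[473.85342019,   0.        , 323.43092543],
       [  0.        , 473.85342019, 194.77250764],
       [  0.        ,   0.        ,   1.        ]]), 'k1': 0.02440686998888551, 'R': array([[-0.99521051,  0.09731766,  0.0092362 ],
       [ 0.08036949,  0.86834071, -0.48941307],
       [-0.05564871, -0.48632672, -0.87200318]]), 't': array([ 428.72134468,   -5.86562342, 1179.36850817])}
top {'mtx': array([[432.86175809,   0.        , 322.23095289],
       [  0.        , 432.86175809, 200.25654822],
       [  0.        ,   0.        ,   1.        ]]), 'k1': -0.09992246026692066, 'R': array([[-0.01096613, -0.99988377,  0.01059215],
       [-0.98387335,  0.00889808, -0.17864505],
       [ 0.17853004, -0.01238038, -0.98385657]]), 't': array([-6.44947167e-01,  4.45436306e+02,  1.10151455e+03])}
wrist {'mtx': array([[311.17284472,   0.        , 318.75773972],
       [  0.        , 311.17284472, 198.09350768],
       [  0.        ,   0.        ,   1.        ]]), 'k1': -0.004333989101781416, 'R': array([[ 3.48330731e-01,  9.37371511e-01, -5.92795231e-04],
       [ 8.98547122e-01, -3.33723191e-01,  2.85029650e-01],
       [ 2.66980845e-01, -9.98172410e-02, -9.58518517e-01]]), 't': array([-576.47916723,  -31.4276316 ,  392.18853329])}
{'time_s': 0.15, 'qpos': array([ 6.84105721e+01,  1.83439735e+01,  8.96898051e+01, -9.41030935e-04,
        7.20440345e+01, -1.14561690e+00]), 'qvel': array([ 0.04936523, -0.09837573, -0.14623732,  0.04897185,  0.08472885,
        0.07938362]), 'effort': array([ 6.17771434e-05, -4.12773156e+01, -2.32154453e+01,  7.28857121e-02,
        4.32963576e-02, -7.88486477e-05]), 'ee_pos': array([200.70404829, 538.43370595, 213.30962482]), 'ee_rot': array([-1.79922184e+02, -6.61130640e-04,  1.59556479e+02]), 'force': array([-0.12014711, -0.33665294, -1.30976634]), 'torque': array([-0.01200496,  0.00291202, -0.01414161]), 'gripper_width': 91.16779090285318} 18.8
```

View pics/scene0.png

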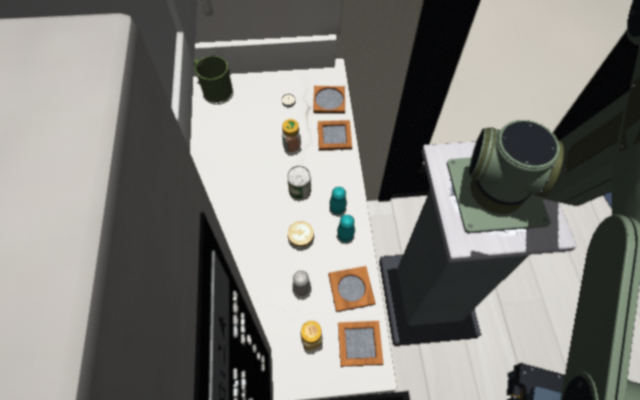

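View pics/top0.png

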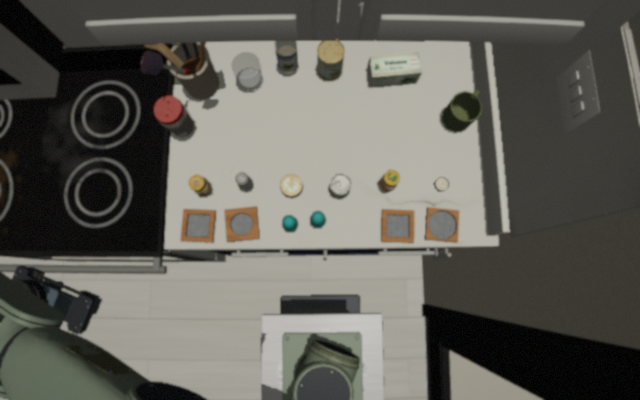

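View pics/wrist0.png

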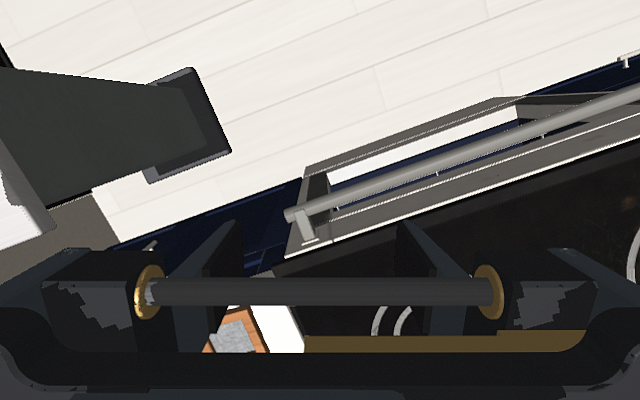

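The top view shows the following (pixels):
- **Items:** jar b (198,185), shaker (243,180), pot (291,185), tin (340,185), jar a (389,180) and tea light (441,185).
- **Stands:** square (198,225), small round (242,223), square (397,226) and large round (442,225).
- **Turquoise look-alikes:** (289,222) and (318,218).

Next I'll enlarge this region to measure it.

```bash
cat > h.py <<'E'
import numpy as np, cv2
from workcell import env, grab_frame, camera_params
def rays(uv,p):
    uv=np.atleast_2d(np.asarray(uv,float)); K=p["mtx"]
    xd=(uv-[K[0,2],K[1,2]])/[K[0,0],K[1,1]]
    x=xd.copy()
    for _ in range(20): x=xd/(1+p["k1"]*(x**2).sum(1,keepdims=True))
    d=np.c_[x,np.ones(len(x))]@p["R"]
    return -p["R"].T@p["t"], d
def plane(uv,p,z):
    c,d=rays(uv,p); s=(z-c[2])/d[:,2]; return c+d*s[:,None]
def proj(X,p):
    X=np.atleast_2d(X); c=X@p["R"].T+p["t"]; x=c[:,:2]/c[:,2:]
    x=x*(1+p["k1"]*(x**2).sum(1,keepdims=True)); K=p["mtx"]
    return x*[K[0,0],K[1,1]]+[K[0,2],K[1,2]]
E
python3 - <<'E'
import cv2
a=cv2.imread("pics/top0.png"); cv2.imwrite("pics/top0c.png",cv2.resize(a[160:250,165:325],None,fx=5,fy=5,interpolation=cv2.INTER_CUBIC))
cv2.imwrite("pics/top0d.png",cv2.resize(a[160:250,325:485],None,fx=5,fy=5,interpolation=cv2.INTER_CUBIC))
a=cv2.imread("pics/scene0.png"); cv2.imwrite("pics/sc0c.png",cv2.resize(a[75:225,260:400],None,fx=4,fy=4,interpolation=cv2.INTER_CUBIC));cv2.imwrite("pics/sc0d.png",cv2.resize(a[215:375,260:400],None,fx=3.7,fy=3.7,interpolation=cv2.INTER_CUBIC))
E
```

```text
(no output)
```

View pics/top0c.png

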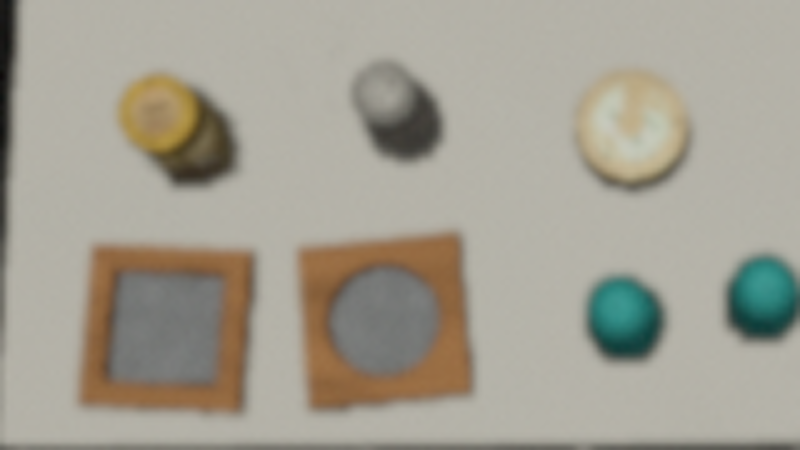

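View pics/top0d.png

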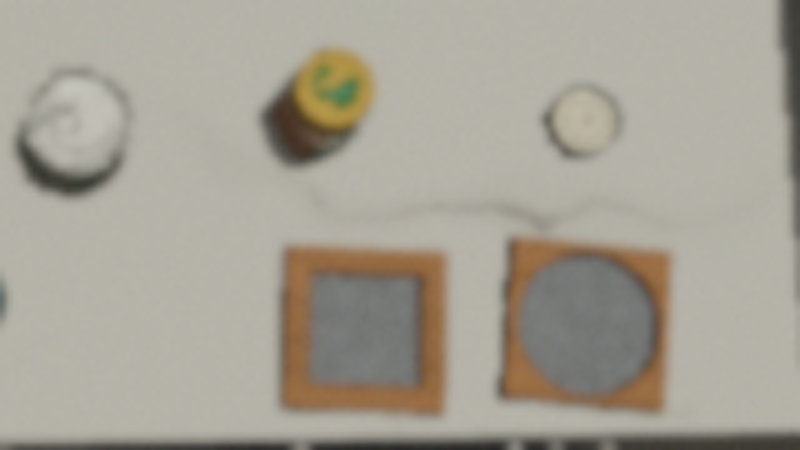

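View pics/sc0c.png

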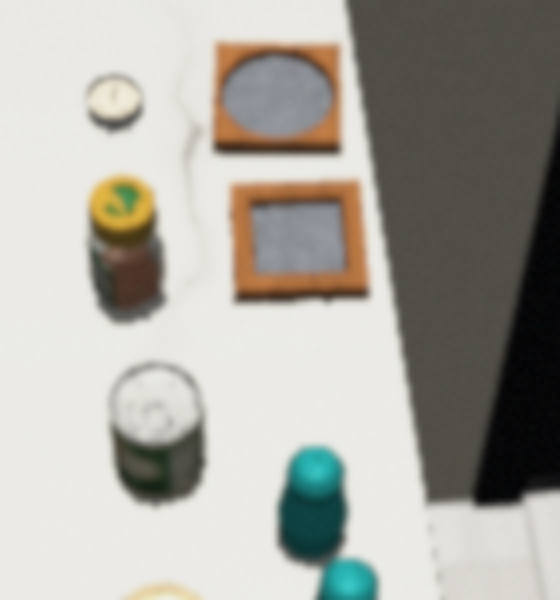

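View pics/sc0d.png

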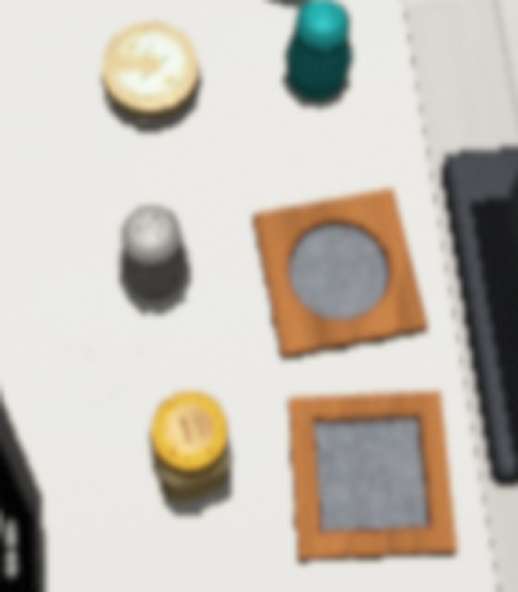

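```bash
cat > m.py <<'E'
from h import *
pt,ps=camera_params("top"),camera_params("scene")
T=lambda x,y,o,s:((x+.5)/s-.5+o[0],(y+.5)/s-.5+o[1])
c,d=(165,160),(325,160); e,f=(260,75),(260,215)
obj={"jar_b":(T(158,112,c,5),T(191,430,f,3.7),96),"shaker":(T(384,88,c,5),T(152,232,f,3.7),86),
"pot":(T(632,124,c,5),T(151,66,f,3.7),35),"jar_a":(T(335,88,d,5),T(123,205,e,4),96),
"tin":(T(78,124,d,5),T(156,404,e,4),72),"tea":(T(584,119,d,5),T(115,99,e,4),19),
"tq1":(T(622,310,c,5),T(322,22,f,3.7),84),"tq2":(T(763,290,c,5),T(316,470,e,4),84)}
for n,(a,b,z) in obj.items(): print(n,plane(a,pt,z)[0].round(1),plane(b,ps,z)[0].round(1))
for nm,p in(("top",pt),("scene",ps)):
    im=cv2.imread(f"pics/{nm}0.png"); h=cv2.cvtColor(im,cv2.COLOR_BGR2HSV)
    m=cv2.inRange(h,(5,110,80),(16,255,255)) ; m=cv2.morphologyEx(m,cv2.MORPH_CLOSE,np.ones((3,3)))
    cs,_=cv2.findContours(m,cv2.RETR_EXTERNAL,cv2.CHAIN_APPROX_NONE)
    for k in cs:
        if cv2.contourArea(k)<400: continue
        W=plane(k[:,0],p,14)
        if abs(W[:,1]).max()>500: continue
        r=cv2.minAreaRect(W[:,:2].astype(np.float32)); print(nm,r)
E
python3 m.py
```

```text
jar_b [485.3 315.2  96. ] [486.3 317.6  96. ]
shaker [498.9 201.7  86. ] [498.6 205.   86. ]
pot [490.1  77.6  35. ] [491.7  80.1  35. ]
jar_a [ 493.2 -181.4   96. ] [ 495.1 -178.2   96. ]
tin [480.8 -51.6  72. ] [485.2 -49.4  72. ]
tea [ 493.2 -331.9   19. ] [ 495.  -328.2   19. ]
tq1 [383.7  79.5  84. ] [388.3  83.6  84. ]
tq2 [393.2   8.6  84. ] [397.8  10.3  84. ]
top ((379.82244873046875, -205.38609313964844), (81.39021301269531, 82.79620361328125), 87.3786849975586)
top ((385.18743896484375, 329.2037658691406), (84.23002624511719, 82.45374298095703), 86.60944366455078)
top ((388.3251647949219, 211.10699462890625), (82.7839126586914, 83.67189025878906), 5.7663984298706055)
scene ((387.7976989746094, 331.8463439941406), (85.8740463256836, 85.29059600830078), 87.04928588867188)
scene ((390.9670104980469, 214.19204711914062), (85.1150131225586, 87.15876770019531), 5.341037750244141)
scene ((383.0046081542969, -203.773681640625), (87.51268768310547, 84.18331146240234), 84.80779266357422)
```

```bash
python3 - <<'E'
from h import *
T=lambda x,y,o,s:((x+.5)/s-.5+o[0],(y+.5)/s-.5+o[1])
print("stand_pot",plane(T(588,325,(325,160),5),camera_params("top"),13),plane(T(277,94,(260,75),4),camera_params("scene"),13))
p=camera_params("wrist");print(-p["R"].T@p["t"])
E
python3 -m creep '{"offset":[[0,0,0],[0,0,0]],"rotation":[[0,0,-10.2],[0,0,-10.2]]}' 0 20
python3 -m creep '{"offset":[[-0.02,-0.05,0],[-0.03,-0.06,0],[-0.03,-0.06,0],[-0.03,-0.06,0],[-0.03,-0.06,0]],"rotation":[[0,0,0],[0,0,0],[0,0,0],[0,0,0],[0,0,0]]}'
```

```text
stand_pot [[ 380.51011343 -329.05305115   13.        ]] [[ 383.77564899 -327.92369549   13.        ]]
[124.34965712 569.06508467 384.64749652]
time_s: 0.4
ee_pos: [200.7, 538.6, 213.6]
ee_rot: [-180.0, -0.0, -179.7]
force: [0.0, 0.0, -0.4]
gripper_width: 90.8
time_s: 1.02
ee_pos: [332.9, 263.3, 213.9]
ee_rot: [180.0, 0.0, 180.0]
force: [1.2, 0.4, 0.8]
gripper_width: 91.0
```

```bash

python3 -m creep '{"offset":[[-0.019,-0.06,0],[-0.015,-0.06,0],[-0.015,-0.049,0],[0,0,0]],"rotation":[[0,0,0],[0,0,0],[0,0,0],[0,0,0]]}'
python3 - <<'E'
from h import *
s=env.state(); print(s["ee_pos"],s["ee_rot"])
p=camera_params("wrist"); np.savez("w1.npz",**p); im=grab_frame("wrist")[:,:,::-1]; cv2.imwrite("pics/w1.png",im)
print(-p["R"].T@p["t"],p["R"][2])
cv2.imwrite("pics/t1.png",cv2.resize(grab_frame("top")[120:260,150:500,::-1],None,fx=2.2,fy=2.2))
E
```

```text
time_s: 1.52
ee_pos: [381.6, 93.8, 213.9]
ee_rot: [-180.0, -0.0, 179.6]
force: [-0.2, 0.4, -0.3]
gripper_width: 91.0
[381.60409638  93.75412629 213.87212017] [-1.79971069e+02 -3.33143002e-04  1.79597719e+02]
[300.09354261  96.58546253 385.19985928] [ 0.28541084 -0.00133002 -0.95840434]
```

View pics/w1.png

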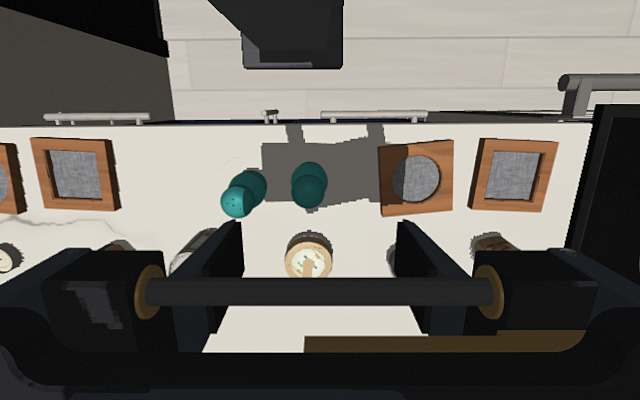

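View pics/t1.png

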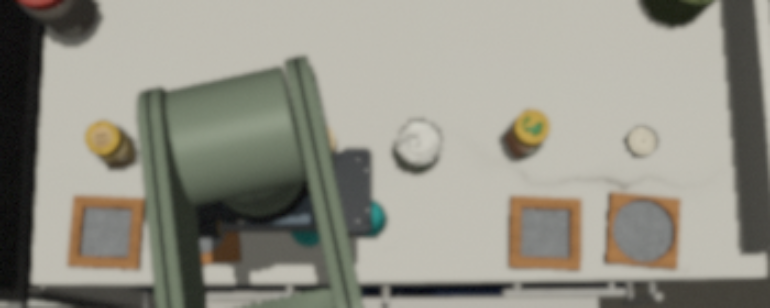

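The wrist view shows the pot lid at about (309,258). The stands read (0,178) for large round (cut off), (75,175) square, (416,178) small round and (513,175) square. I'll compare these with the other two cameras.

```bash
python3 - <<'E'
from h import *
im=cv2.imread("pics/w1.png"); cv2.imwrite("pics/w1c.png",cv2.resize(im[120:290,220:420],None,fx=4,fy=3.5*4/3.5*0+4)[:600])
p=dict(np.load("w1.npz"))
print("pot",plane([(309,259)],p,35))
h=cv2.cvtColor(im,cv2.COLOR_BGR2HSV)
m=cv2.inRange(h,(4,90,60),(18,255,255)); m=cv2.morphologyEx(m,cv2.MORPH_CLOSE,np.ones((5,5)))
cs,_=cv2.findContours(m[:225],cv2.RETR_EXTERNAL,cv2.CHAIN_APPROX_NONE)
for k in cs:
    if cv2.contourArea(k)<800: continue
    print(cv2.boundingRect(k),cv2.minAreaRect(plane(k[:,0],p,14)[:,:2].astype(np.float32)))
E
```

```text
pot [[483.56236699  83.45121482  35.        ]]
(379, 140, 75, 77) ((387.240966796875, 215.685791015625), (88.32237243652344, 87.98087310791016), 5.534970283508301)
(471, 138, 88, 74) ((384.0855712890625, 334.06097412109375), (88.60211944580078, 88.44938659667969), 86.96414184570312)
(30, 138, 85, 73) ((379.387939453125, -203.40878295898438), (88.42237091064453, 88.11061096191406), 87.16214752197266)
```

View pics/w1c.png

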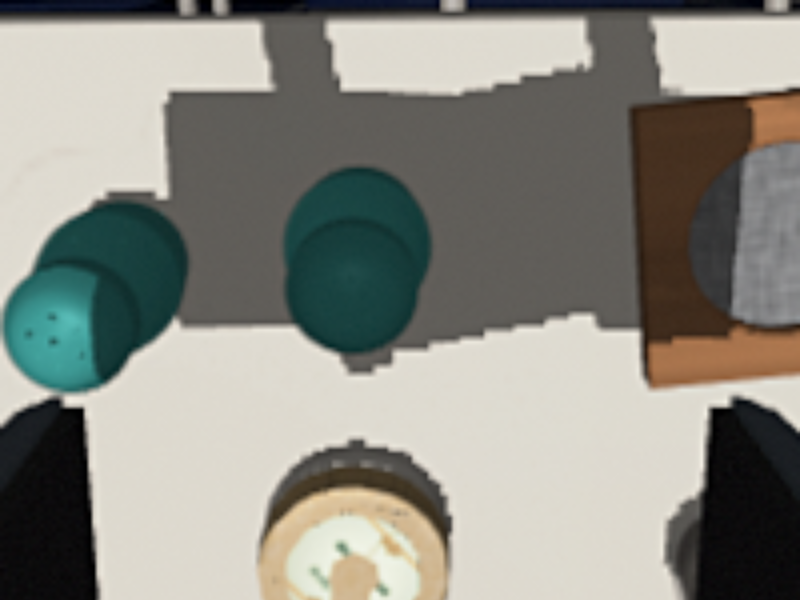

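```bash

python3 -m creep '{"offset":[[-0.03,-0.003,0],[-0.03,-0.003,0],[-0.03,-0.003,0],[-0.017,-0.003,0],[0,0,0]],"rotation":[[0,0,0],[0,0,0],[0,0,0],[0,0,0],[0,0,0]]}'
python3 - <<'E'
from h import *
s=env.state(); print(s["ee_pos"],s["ee_rot"])
p=camera_params("wrist"); np.savez("w2.npz",**p); im=grab_frame("wrist")[:,:,::-1]; cv2.imwrite("pics/w2.png",im)
for X in [(489,82,35),(498,205,86)]: print(proj(X,p))
E
```

```text
time_s: 2.25
ee_pos: [488.3, 85.3, 213.5]
ee_rot: [180.0, -0.1, -180.0]
force: [-0.6, -0.5, 0.4]
gripper_width: 91.1
[488.28001357  85.32664958 213.47705165] [ 1.79991755e+02 -6.92142188e-02 -1.79975476e+02]
[[313.62698732 180.05344316]]
[[435.26892404 200.54022236]]
```

View pics/w2.png

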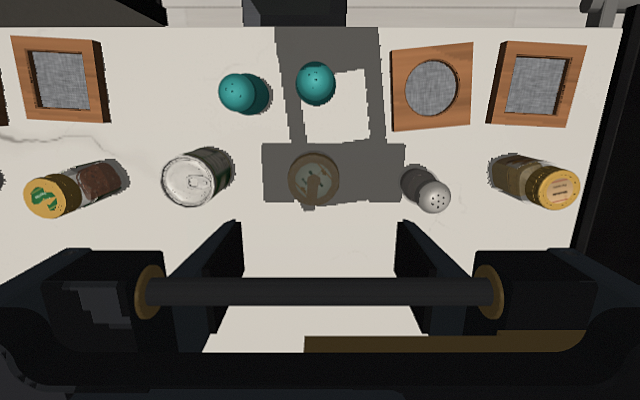

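This view shows everything: pot lid (314,179), shaker top (433,197), jar b cap (560,189) and jar a cap (47,197). I'll enlarge it for precise centres and the jar yaw.

```bash
python3 - <<'E'
import cv2
a=cv2.imread("pics/w2.png"); cv2.imwrite("pics/w2a.png",cv2.resize(a[140:230,0:140],None,fx=5.5,fy=5.5,interpolation=cv2.INTER_CUBIC))
cv2.imwrite("pics/w2b.png",cv2.resize(a[140:230,460:600],None,fx=5.5,fy=5.5,interpolation=cv2.INTER_CUBIC))
cv2.imwrite("pics/w2c.png",cv2.resize(a[140:230,270:470],None,fx=4,fy=4,interpolation=cv2.INTER_CUBIC))
E
```

```text
(no output)
```

View pics/w2a.png

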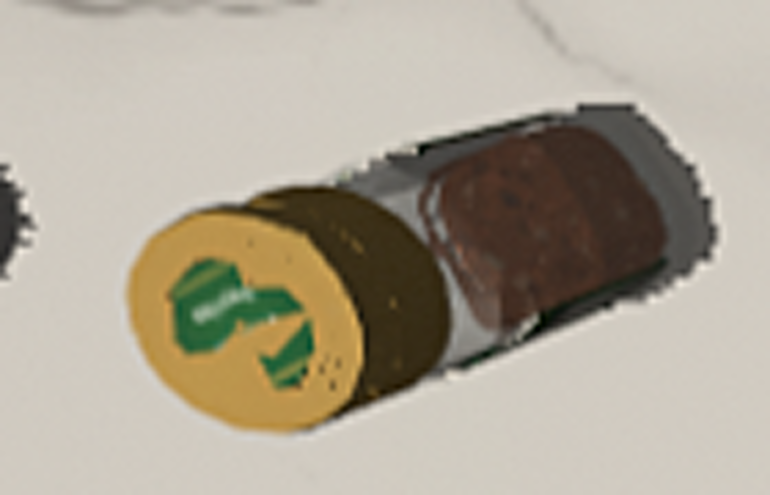

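View pics/w2b.png

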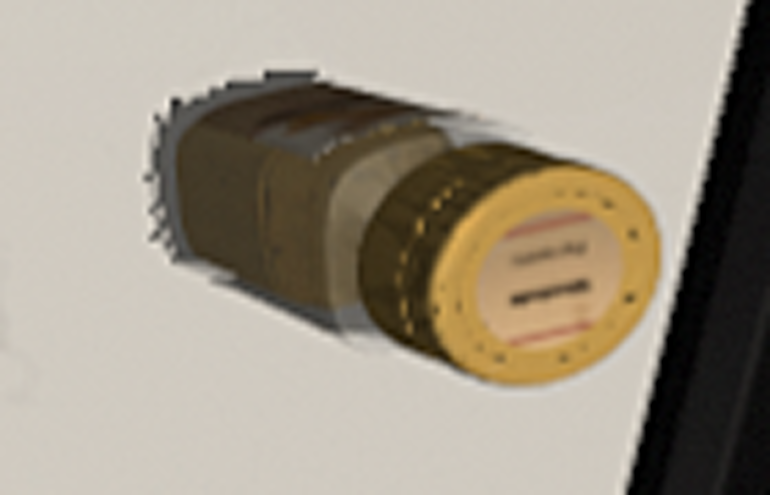

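View pics/w2c.png

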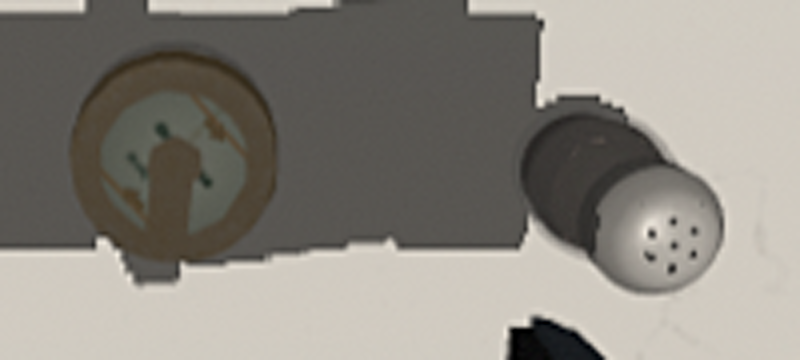

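```bash
python3 - <<'E'
from h import *
p=dict(np.load("w2.npz"))
T=lambda x,y,o,s:((x+.5)/s-.5+o[0],(y+.5)/s-.5+o[1])
a,b,c=(0,140),(460,140),(270,140)
for n,q,z in [("pot",T(175,158,c,4),35),("shaker",T(672,246,c,4),90),("jar_a",T(246,321,a,5.5),96),("jar_b",T(546,274,b,5.5),96)]: print(n,plane(q,p,z)[0].round(1))
for n,u,v,z in [("a top",T(430,215,a,5.5),T(500,325,a,5.5),60),("b top",T(340,190,b,5.5),T(328,300,b,5.5),60),("b bot",T(180,140,b,5.5),T(192,250,b,5.5),5),("b top2",T(345,175,b,5.5),T(440,125,b,5.5),60)]:
    d=plane(v,p,z)[0]-plane(u,p,z)[0]; print(n,np.degrees(np.arctan2(d[1],d[0])).round(1),np.hypot(*d[:2]).round(1))
im=cv2.imread("pics/w2.png");h=cv2.cvtColor(im,cv2.COLOR_BGR2HSV)
m=cv2.inRange(h,(4,90,60),(18,255,255)); m=cv2.morphologyEx(m,cv2.MORPH_CLOSE,np.ones((5,5)))
for k in cv2.findContours(m[:135],cv2.RETR_EXTERNAL,cv2.CHAIN_APPROX_NONE)[0]:
    if cv2.contourArea(k)>800: print(cv2.minAreaRect(plane(k[:,0],p,14)[:,:2].astype(np.float32)))
E
```

```text
pot [487.9  81.7  35. ]
shaker [497.4 205.8  90. ]
jar_a [ 492.8 -178.5   96. ]
jar_b [483.6 319.2  96. ]
a top 22.1 24.1
b top 4.5 22.3
b bot 15.0 26.4
b top2 120.7 19.2
((387.4140319824219, 215.01824951171875), (87.54389953613281, 88.48650360107422), 5.48028039932251)
((384.2096252441406, 333.3706970214844), (88.64359283447266, 87.7137222290039), 87.20814514160156)
((379.68646240234375, -204.45761108398438), (88.1708984375, 87.45413970947266), 87.1897964477539)
```

```bash

python3 -m creep '{"offset":[[0,-0.0035,0.04],[0,0,0.05],[0,0,0.05],[0,0,0.035],[0,0,0.012]],"rotation":[[0,0,0],[0,0,0],[0,0,0],[0,0,0],[0,0,0]]}'
python3 -m creep '{"offset":[[0,0,0.006],[0,0,0]],"rotation":[[0,0,0],[0,0,0]]}'
```

```text
time_s: 2.92
ee_pos: [485.7, 81.1, 25.6]
ee_rot: [-180.0, -0.2, 180.0]
force: [0.0, -0.5, 0.1]
gripper_width: 91.2
time_s: 3.18
ee_pos: [488.8, 81.1, 21.9]
ee_rot: [180.0, 0.1, 180.0]
force: [-0.5, -0.2, 0.0]
gripper_width: 91.6
```

```bash

python3 -m creep '{"offset":[[0,0.001,0.007],[0,0,0]],"rotation":[[0,0,0],[0,0,0]]}'
python3 -m creep '{"offset":[[0,0,0],[0,0,0],[0,0,0],[0,0,0]],"rotation":[[0,0,0],[0,0,0],[0,0,0],[0,0,0]]}' 0.5 15
```

```text
time_s: 3.42
ee_pos: [488.2, 82.0, 14.1]
ee_rot: [180.0, 0.0, 180.0]
force: [-0.1, 0.2, -0.8]
gripper_width: 90.7
time_s: 3.92
ee_pos: [488.3, 81.8, 14.1]
ee_rot: [-180.0, 0.0, 180.0]
force: [0.0, -0.5, 1.0]
gripper_width: 60.8
```

```bash

python3 -m creep '{"offset":[[0,0,-0.02],[0,0,-0.03],[0,0,-0.03],[0,0,-0.03],[0,0,-0.02]],"rotation":[[0,0,0],[0,0,0],[0,0,0],[0,0,0],[0,0,0]]}' 0.6 20
python3 -m creep '{"offset":[[0.015,-0.03,0],[0.025,-0.04,0],[0.025,-0.05,0],[0.02,-0.05,0],[0.01,-0.05,0]],"rotation":[[0,0,0],[0,0,0],[0,0,0],[0,0,0],[0,0,0]]}'
```

```text
time_s: 4.55
ee_pos: [488.4, 82.0, 145.3]
ee_rot: [180.0, 0.1, 180.0]
force: [0.9, 0.2, -0.6]
gripper_width: 60.7
time_s: 5.18
ee_pos: [391.7, -139.1, 144.0]
ee_rot: [180.0, 0.0, 180.0]
force: [0.6, -0.2, -0.2]
gripper_width: 61.4
```

```bash

python3 -m creep '{"offset":[[0.006,-0.05,0],[0.004,-0.05,0],[0.002,-0.05,0],[0,-0.03,0],[0,0,0]],"rotation":[[0,0,0],[0,0,0],[0,0,0],[0,0,0],[0,0,0]]}'
python3 - <<'E'
from h import *
s=env.state(); print(s["ee_pos"],s["ee_rot"])
p=camera_params("wrist"); np.savez("w3.npz",**p); im=grab_frame("wrist")[:,:,::-1]; cv2.imwrite("pics/w3.png",im)
cv2.imwrite("pics/s3.png",cv2.resize(grab_frame("scene")[60:220,240:400,::-1],None,fx=3.7,fy=3.7))
E
```

```text
time_s: 5.8
ee_pos: [380.7, -319.6, 143.6]
ee_rot: [180.0, 0.0, 179.8]
force: [0.0, 1.5, 0.0]
gripper_width: 60.5
[ 380.69094954 -319.63590768  143.57188359] [1.79993588e+02 5.48368230e-04 1.79789656e+02]
```

View pics/w3.png

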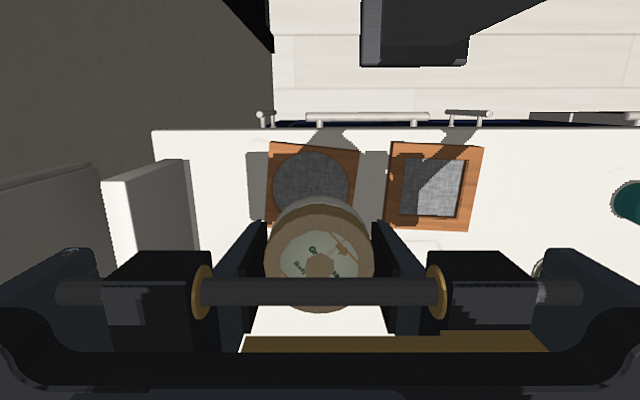

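View pics/s3.png

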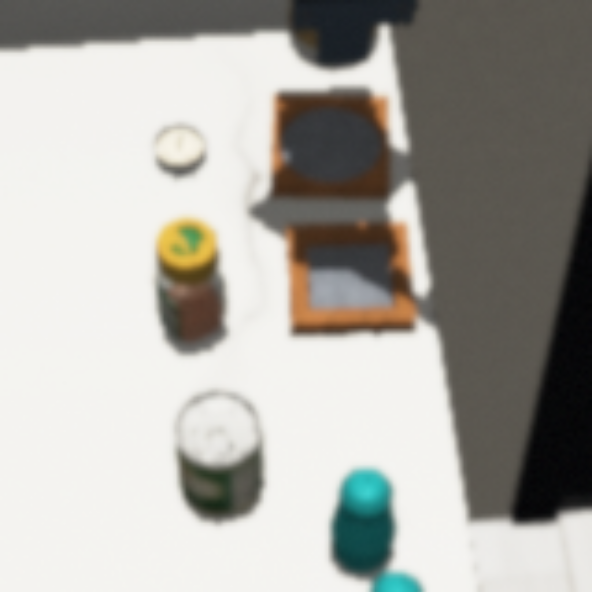

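```bash
python3 - <<'E'
from h import *
p=dict(np.load("w3.npz"))
c=plane([(270,142),(358,150),(265,228)],p,14)[:,:2]; print(c,np.hypot(*(c[0]-c[1])),np.hypot(*(c[0]-c[2])),"centre",(c[1]+c[2])/2)
print(plane([(273,183),(350,185),(311,152)],p,14).round(1))
print("pot", plane([(319,257)],p,143.6+21).round(1))
im=cv2.imread("pics/w3.png"); cv2.imwrite("pics/w3c.png",cv2.resize(im[130:320,230:400],None,fx=3.1,fy=3.1,interpolation=cv2.INTER_CUBIC))
E
```

```text
[[ 332.59205864 -363.65188566]
 [ 340.47548565 -279.1223132 ]
 [ 421.01850215 -373.03316503]] 84.89639004454435 88.92268729006435 centre [ 380.7469939  -326.07773911]
[[ 373.  -362.6   14. ]
 [ 375.3 -285.9   14. ]
 [ 342.3 -324.5   14. ]]
pot [[ 376.8 -317.1  164.6]]
```

View pics/w3c.png

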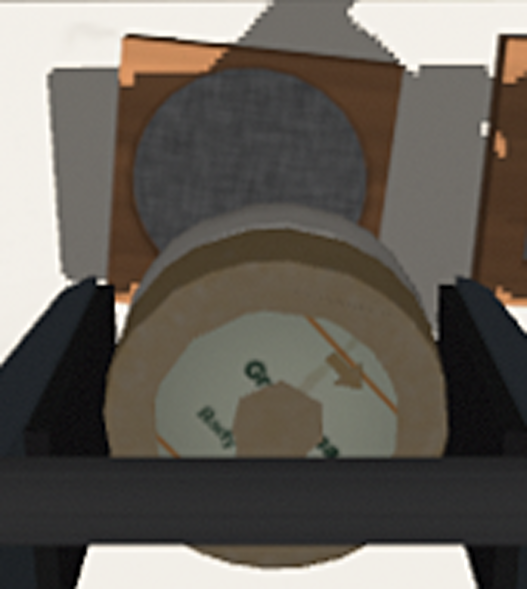

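```bash

python3 -m creep '{"offset":[[0,-0.0052,0.02],[0,0,0.03],[0,0,0.03],[0,0,0.02],[0,0,0]],"rotation":[[0,0,0],[0,0,0],[0,0,0],[0,0,0],[0,0,0]]}'
```

```text
time_s: 6.52
ee_pos: [380.0, -321.0, 42.9]
ee_rot: [179.8, -0.2, -180.0]
force: [0.1, -0.6, -0.3]
gripper_width: 60.7
```

```bash

python3 -m creep '{"offset":[[0,-0.004,0],[0,0,0.008],[0,0,0.006],[0,0,0]],"rotation":[[0,0,0],[0,0,0],[0,0,0],[0,0,0]]}'
```

```text
time_s: 7.02
ee_pos: [380.5, -326.9, 29.4]
ee_rot: [179.9, -0.0, 180.0]
force: [-0.0, 0.5, -0.4]
gripper_width: 61.4
```

```bash

python3 -m creep '{"offset":[[0,0.0015,0.003],[0,0,0.002],[0,0,0.002],[0,0,0]],"rotation":[[0,0,0],[0,0,0],[0,0,0],[0,0,0]]}'
python3 -m creep '{"offset":[[0,0,0.001],[0,0,0.001],[0,0,0]],"rotation":[[0,0,0],[0,0,0],[0,0,0]]}'
```

```text
time_s: 7.52
ee_pos: [380.8, -325.7, 22.8]
ee_rot: [180.0, -0.0, 180.0]
force: [0.6, 0.7, -2.0]
gripper_width: 61.3
time_s: 7.9
ee_pos: [380.8, -325.7, 20.8]
ee_rot: [180.0, -0.0, 180.0]
force: [0.5, 0.0, -0.3]
gripper_width: 61.3
```

```bash

python3 -m creep '{"offset":[[0,0,0.001],[0,0,0],[0,0,0]],"rotation":[[0,0,0],[0,0,0],[0,0,0]]}'

```

```text
time_s: 8.28
ee_pos: [380.9, -325.8, 20.0]
ee_rot: [-180.0, 0.0, 180.0]
force: [-0.4, 0.5, 1.0]
gripper_width: 61.1
```

```bash

python3 -m creep '{"offset":[[0,0,0.001],[0,0,0],[0,0,0]],"rotation":[[0,0,0],[0,0,0],[0,0,0]]}'

```

```text
time_s: 8.65
ee_pos: [381.0, -325.8, 20.0]
ee_rot: [-180.0, 0.0, 180.0]
force: [-1.4, 2.1, 10.6]
gripper_width: 60.5
```

```bash

python3 -m creep '{"offset":[[0,0,0],[0,0,0],[0,0,0],[0,0,0]],"rotation":[[0,0,0],[0,0,0],[0,0,0],[0,0,0]]}' 0 20
python3 -m creep '{"offset":[[0,0,-0.02],[0,0,-0.04],[0,0,-0.05],[0,0,-0.06],[0,0,-0.04]],"rotation":[[0,0,0],[0,0,0],[0,0,0],[0,0,0],[0,0,0]]}'
python3 - <<'E'
from h import *
p=camera_params("wrist"); np.savez("w4.npz",**p); im=grab_frame("wrist")[:,:,::-1]; cv2.imwrite("pics/w4.png",im)
cv2.imwrite("pics/s4.png",cv2.resize(grab_frame("scene")[60:220,240:400,::-1],None,fx=3.7,fy=3.7))
E
```

```text
time_s: 9.15
ee_pos: [380.8, -325.6, 18.7]
ee_rot: [180.0, -0.0, 180.0]
force: [-0.5, 0.3, -0.8]
gripper_width: 90.9
time_s: 9.78
ee_pos: [381.3, -326.1, 231.8]
ee_rot: [-179.9, 0.1, 180.0]
force: [0.0, -0.5, 0.3]
gripper_width: 90.8
```

View pics/w4.png

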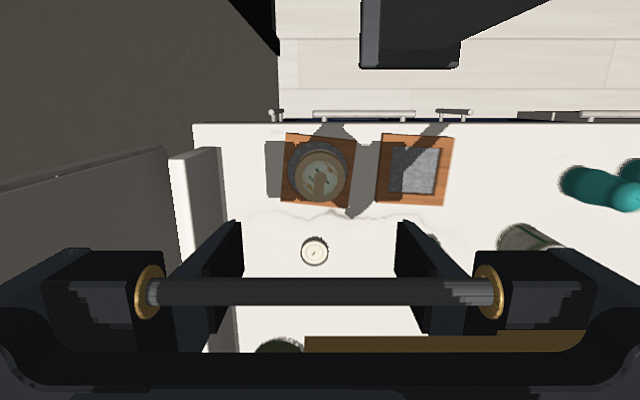

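View pics/s4.png

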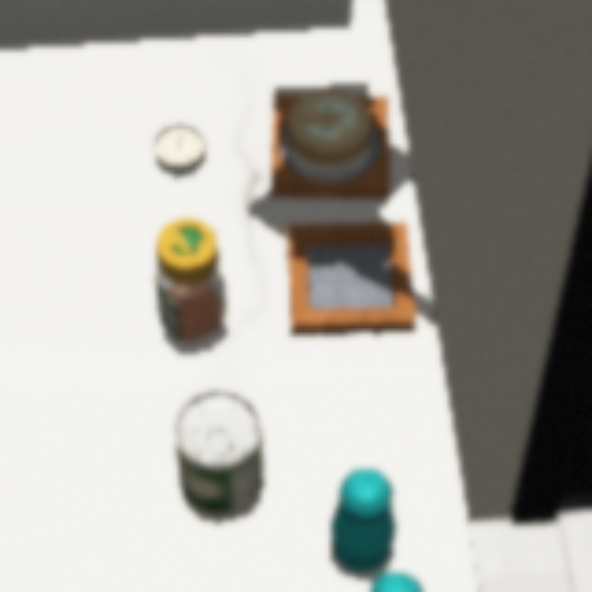

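The pot is seated in its recess, with the lid at (318,177) in the wrist view. The shaker is next.

```bash

python3 -m creep '{"offset":[[0,0.05,0.01],[0,0.06,0.01],[0,0.06,0],[0,0.06,0],[0,0.06,0]],"rotation":[[0,0,0],[0,0,0],[0,0,0],[0,0,0],[0,0,0]]}'
python3 -m creep '{"offset":[[-0.02,0.06,0],[-0.03,0.06,0],[-0.03,0.06,0],[-0.02,0.04,0],[0,0,0]],"rotation":[[0,0,0],[0,0,0],[0,0,0],[0,0,0],[0,0,0]]}'
```

```text
time_s: 10.5
ee_pos: [380.2, -33.9, 208.0]
ee_rot: [180.0, -0.1, 179.9]
force: [1.1, 0.7, -0.5]
gripper_width: 91.4
time_s: 11.12
ee_pos: [477.3, 177.6, 207.3]
ee_rot: [-180.0, -0.1, -179.8]
force: [-0.8, -0.1, 0.2]
gripper_width: 91.4
```

```bash

python3 -m creep '{"offset":[[-0.02,0.028,0],[0,0,0]],"rotation":[[0,0,0],[0,0,0]]}'
python3 - <<'E'
from h import *
s=env.state(); print(s["ee_pos"],s["ee_rot"])
p=camera_params("wrist"); np.savez("w5.npz",**p); im=grab_frame("wrist")[:,:,::-1]; cv2.imwrite("pics/w5.png",im)
cv2.imwrite("pics/w5c.png",cv2.resize(im[30:250,230:550],None,fx=2.5,fy=2.5,interpolation=cv2.INTER_CUBIC))
E
```

```text
time_s: 11.38
ee_pos: [497.0, 203.4, 207.9]
ee_rot: [-180.0, -0.1, 180.0]
force: [-0.2, -0.6, 0.5]
gripper_width: 91.4
[497.03640104 203.41765695 207.87955646] [-1.79969028e+02 -7.65334604e-02  1.79996424e+02]
```

View pics/w5c.png

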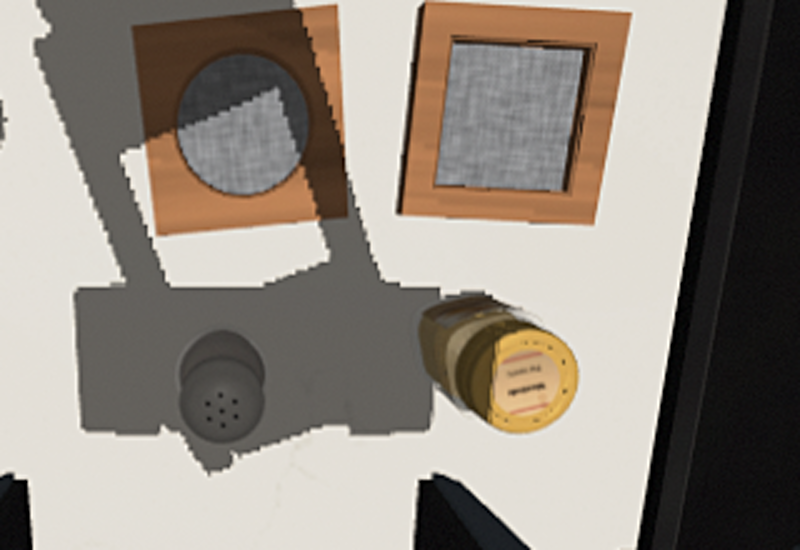

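```bash
python3 - <<'E'
from h import *
p=dict(np.load("w5.npz"))
T=lambda x,y:((x+.5)/2.5-.5+230,(y+.5)/2.5-.5+30)
print("shaker",plane(T(222,408),p,90)); print("jarb",plane(T(536,379),p,96))
c=plane([T(*q) for q in [(133,28),(337,5),(348,215),(158,236)]],p,14);print("st",c.mean(0))
c=plane([T(*q) for q in [(452,40),(597,44),(570,191),(434,185)]],p,14);print("sq",c.mean(0),c)
E
```

```text
shaker [[496.20580327 205.59966719  90.        ]]
jarb [[483.17041743 323.07090586  96.        ]]
st [387.86329304 215.15416048  14.        ]
sq [384.4110276  333.39087362  14.        ] [[353.69396881 303.95718915  14.        ]
 [355.10325135 366.36303687  14.        ]
 [415.66146749 362.40760784  14.        ]
 [413.18542274 300.83566063  14.        ]]
```

```bash

python3 -m creep '{"offset":[[0,0.002,0.04],[0,0,0.05],[0,0,0.05],[0,0,0.025],[0,0,0]],"rotation":[[0,0,0],[0,0,0],[0,0,0],[0,0,0],[0,0,0]]}'
```

```text
time_s: 12.05
ee_pos: [494.5, 203.3, 42.2]
ee_rot: [-179.9, -0.3, 179.9]
force: [-0.4, -0.0, 1.0]
gripper_width: 91.5
```

```bash

python3 -m creep '{"offset":[[0,0.002,0.010],[0,0,0]],"rotation":[[0,0,0],[0,0,0]]}'
python3 -m creep '{"offset":[[0,0,0],[0,0,0],[0,0,0],[0,0,0],[0,0,0]],"rotation":[[0,0,0],[0,0,0],[0,0,0],[0,0,0],[0,0,0]]}' 0.65 15
```

```text
time_s: 12.3
ee_pos: [497.1, 207.2, 34.5]
ee_rot: [180.0, 0.0, 180.0]
force: [0.3, -1.1, 0.2]
gripper_width: 91.4
time_s: 12.92
ee_pos: [496.9, 207.1, 34.0]
ee_rot: [-180.0, -0.0, 180.0]
force: [0.1, -1.0, 0.5]
gripper_width: 44.0
```

```bash

python3 -m creep '{"offset":[[0,0,-0.01],[0,0,-0.02],[0,0,-0.02],[0,0,-0.02],[0,0,0]],"rotation":[[0,0,0],[0,0,0],[0,0,0],[0,0,0],[0,0,0]]}' 0.75 20
python3 -m creep '{"offset":[[0.02,0.004,0],[0.03,0.004,0],[0.03,0,0],[0.02,0,0],[0.01,0,0]],"rotation":[[0,0,0],[0,0,0],[0,0,0],[0,0,0],[0,0,0]]}' 
python3 -m creep '{"offset":[[0,0,0]],"rotation":[[0,0,0]]}'
```

```text
time_s: 13.55
ee_pos: [498.1, 207.8, 105.7]
ee_rot: [179.9, 0.2, 180.0]
force: [-0.6, -0.1, -1.4]
gripper_width: 40.4
time_s: 14.18
ee_pos: [386.0, 215.3, 103.7]
ee_rot: [-180.0, -0.0, 180.0]
force: [0.1, 0.3, -0.1]
gripper_width: 40.1
time_s: 14.3
ee_pos: [387.0, 215.5, 104.0]
ee_rot: [180.0, 0.0, 180.0]
force: [-0.1, -0.9, -0.1]
gripper_width: 40.1
```

The width went from 44 to 40, so I'm checking the grip.

```bash
python3 - <<'E'
from h import *
p=camera_params("wrist"); np.savez("w6.npz",**p); im=grab_frame("wrist")[:,:,::-1]; cv2.imwrite("pics/w6.png",im)
cv2.imwrite("pics/s6.png",cv2.resize(grab_frame("scene")[200:390,240:420,::-1],None,fx=3.1,fy=3.1))
E
```

```text
(no output)
```

View pics/w6.png

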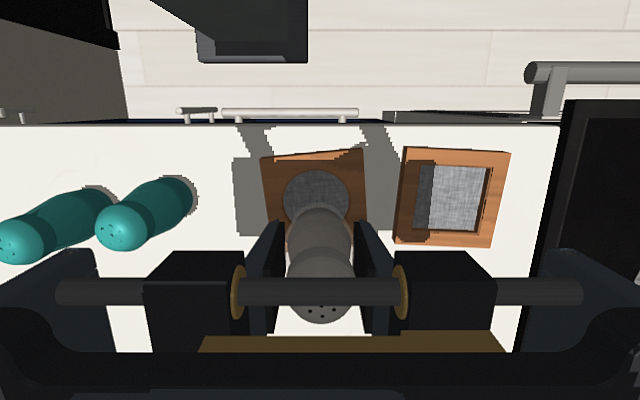

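View pics/s6.png

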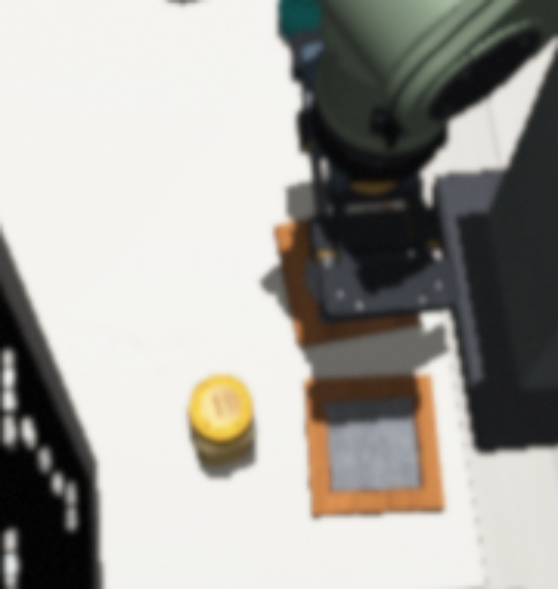

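```bash
python3 - <<'E'
from h import *
p=dict(np.load("w6.npz"))
for z in(150,155,160,165): print(z,proj((387,215.5,z),p))
E
```

```text
150 [[313.64873345 290.08707765]]
155 [[313.48494904 296.47017942]]
160 [[313.30947804 303.30917389]]
165 [[313.12102584 310.65461404]]
```

```bash

python3 -m creep '{"offset":[[-0.0025,-0.003,0.01],[0,0,0.02],[0,0,0.015],[0,0,0.005],[0,0,0]],"rotation":[[0,0,0],[0,0,0],[0,0,0],[0,0,0],[0,0,0]]}'
```

```text
time_s: 15.02
ee_pos: [389.6, 212.2, 53.6]
ee_rot: [-180.0, -0.0, 179.9]
force: [0.3, -0.2, -0.9]
gripper_width: 40.4
```

```bash

python3 -m creep '{"offset":[[0,0,0.004],[0,0,0.003],[0,0,0.002],[0,0,0.002],[0,0,0]],"rotation":[[0,0,0],[0,0,0],[0,0,0],[0,0,0],[0,0,0]]}'
python3 -m creep '{"offset":[[0,0,0.001],[0,0,0],[0,0,0]],"rotation":[[0,0,0],[0,0,0],[0,0,0]]}'
```

```text
time_s: 15.65
ee_pos: [389.4, 212.4, 42.9]
ee_rot: [180.0, -0.0, 180.0]
force: [0.7, 0.6, -1.1]
gripper_width: 39.9
time_s: 16.02
ee_pos: [389.5, 212.4, 42.0]
ee_rot: [180.0, 0.0, 180.0]
force: [0.1, -0.9, -2.1]
gripper_width: 39.9
```

```bash

python3 -m creep '{"offset":[[0,0,0.001],[0,0,0],[0,0,0]],"rotation":[[0,0,0],[0,0,0],[0,0,0]]}'
python3 -m creep '{"offset":[[0,0,0.001],[0,0,0],[0,0,0]],"rotation":[[0,0,0],[0,0,0],[0,0,0]]}'
```

```text
time_s: 16.4
ee_pos: [389.4, 212.4, 41.0]
ee_rot: [180.0, 0.0, 180.0]
force: [-0.3, 0.6, -1.3]
gripper_width: 40.3
time_s: 16.77
ee_pos: [389.7, 212.4, 40.6]
ee_rot: [180.0, 0.0, 180.0]
force: [-0.8, -1.5, 5.9]
gripper_width: 40.4
```

```bash

python3 -m creep '{"offset":[[0,0,0.0003],[0,0,0],[0,0,0],[0,0,0],[0,0,0]],"rotation":[[0,0,0],[0,0,0],[0,0,0],[0,0,0],[0,0,0]]}' 0 20
python3 -m creep '{"offset":[[0,0,-0.02],[0,0,-0.04],[0,0,-0.05],[0,0,-0.04],[0,0,-0.02]],"rotation":[[0,0,0],[0,0,0],[0,0,0],[0,0,0],[0,0,0]]}'
python3 - <<'E'
from h import *
p=camera_params("wrist"); np.savez("w7.npz",**p); im=grab_frame("wrist")[:,:,::-1]; cv2.imwrite("pics/w7.png",im)
E
```

```text
time_s: 17.4
ee_pos: [389.4, 212.4, 39.6]
ee_rot: [180.0, -0.0, 180.0]
force: [-0.3, 0.5, -0.1]
gripper_width: 87.3
time_s: 18.02
ee_pos: [390.2, 212.8, 212.0]
ee_rot: [179.9, 0.2, 180.0]
force: [-0.4, 0.2, -0.4]
gripper_width: 91.3
```

View pics/w7.png

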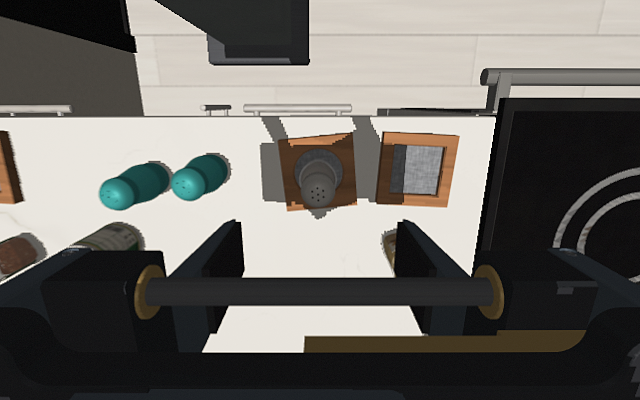

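The shaker is seated, with its top at (318,190) in the wrist view. Next I'll go over jar b.

```bash

python3 -m creep '{"offset":[[-0.02,0.025,0],[-0.03,0.03,0],[-0.03,0.03,0],[-0.017,0.02,0],[0,0,0]],"rotation":[[0,0,0],[0,0,0],[0,0,0],[0,0,0],[0,0,0]]}'
python3 - <<'E'
from h import *
s=env.state(); print(s["ee_pos"],s["ee_rot"])
p=camera_params("wrist"); np.savez("w8.npz",**p); im=grab_frame("wrist")[:,:,::-1]; cv2.imwrite("pics/w8.png",im)
cv2.imwrite("pics/w8c.png",cv2.resize(im[30:240,240:430],None,fx=2.8,fy=2.8,interpolation=cv2.INTER_CUBIC))
cv2.imwrite("pics/w8d.png",cv2.resize(im[120:240,260:400],None,fx=5,fy=5,interpolation=cv2.INTER_CUBIC))
E
```

```text
time_s: 18.7
ee_pos: [487.0, 318.1, 208.0]
ee_rot: [-179.9, -0.1, -180.0]
force: [-0.1, -0.8, 0.4]
gripper_width: 91.2
[486.96054445 318.05470932 208.00909739] [-1.79947851e+02 -8.93548091e-02 -1.79996965e+02]
```

View pics/w8c.png

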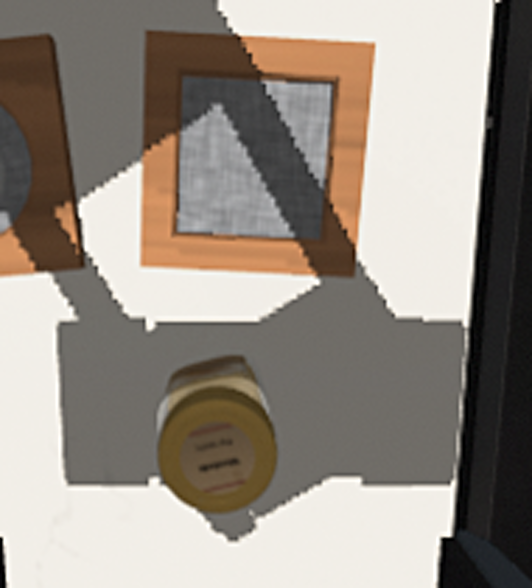

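View pics/w8d.png

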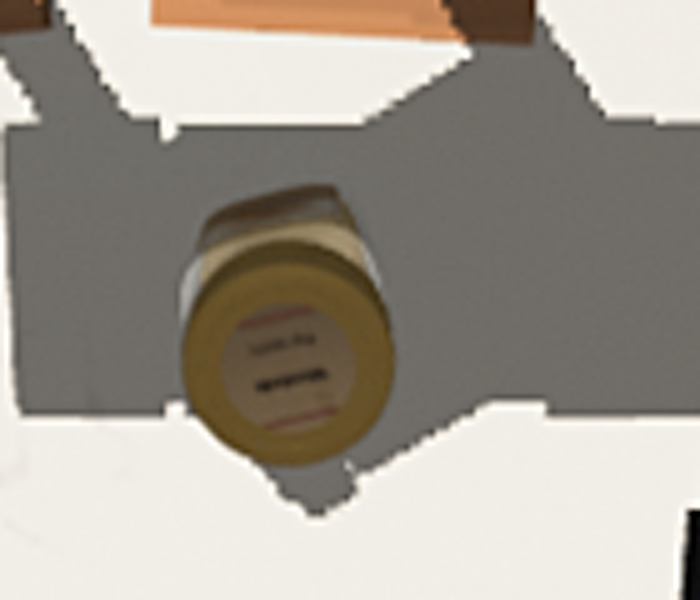

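```bash
python3 - <<'E'
from h import *
p=dict(np.load("w8.npz"))
T=lambda x,y:((x+.5)/5-.5+260,(y+.5)/5-.5+120)
for u,v,z in [((207,218),(337,185),3),((205,248),(350,212),45),((237,328),(310,308),96),((264,430),(338,408),96)]:
    a,b=plane([T(*u),T(*v)],p,z); d=b-a; print(np.degrees(np.arctan2(-d[0],d[1])).round(1),np.hypot(*d[:2]).round(1))
print("cap",plane(T(289,356),p,96))
T=lambda x,y:((x+.5)/2.8-.5+240,(y+.5)/2.8-.5+30)
c=plane([T(*q) for q in [(147,31),(375,43),(355,277),(140,265)]],p,14);print(c.mean(0),c)
E
```

```text
14.4 32.7
14.2 32.5
15.8 14.2
17.4 14.8
cap [[482.41056422 319.17979909  96.        ]]
[384.54823848 333.32573301  14.        ] [[338.89820444 291.95914377  14.        ]
 [342.95874475 379.01016615  14.        ]
 [430.51881884 375.22635258  14.        ]
 [425.81718591 287.10726954  14.        ]]
```

```bash

python3 -m creep '{"offset":[[0.002,-0.0018,0],[0,0,0],[0,0,0]],"rotation":[[0,0,0],[0,0,-7.3],[0,0,-7.3]]}'
python3 -m creep '{"offset":[[0,0,0.04],[0,0,0.05],[0,0,0.05],[0,0,0.02],[0,0,0]],"rotation":[[0,0,0],[0,0,0],[0,0,0],[0,0,0],[0,0,0]]}'
```

```text
time_s: 19.12
ee_pos: [483.6, 314.4, 210.0]
ee_rot: [-180.0, -0.0, -165.2]
force: [1.1, 0.3, 0.9]
gripper_width: 91.0
time_s: 19.75
ee_pos: [482.8, 314.1, 48.6]
ee_rot: [-179.9, -0.2, -165.5]
force: [-0.1, -0.1, 0.1]
gripper_width: 91.2
```

```bash

python3 -m creep '{"offset":[[-0.002,0.0015,0.01],[0,0,0.006],[0,0,0]],"rotation":[[0,0,0],[0,0,0],[0,0,0]]}'
python3 -m creep '{"offset":[[0,0,0],[0,0,0],[0,0,0],[0,0,0],[0,0,0]],"rotation":[[0,0,0],[0,0,0],[0,0,0],[0,0,0],[0,0,0]]}' 0.65 15
python3 -m creep '{"offset":[[0,0,0],[0,0,0]],"rotation":[[0,0,0],[0,0,0]]}' 0.75 20
```

```text
time_s: 20.12
ee_pos: [486.0, 317.4, 33.7]
ee_rot: [180.0, -0.0, -165.4]
force: [-0.3, -0.2, -0.3]
gripper_width: 91.3
time_s: 20.75
ee_pos: [486.1, 317.5, 33.7]
ee_rot: [180.0, 0.0, -165.4]
force: [0.1, -0.1, 0.0]
gripper_width: 43.8
time_s: 21.0
ee_pos: [486.1, 317.4, 33.7]
ee_rot: [180.0, 0.0, -165.4]
force: [-0.3, -0.1, -0.1]
gripper_width: 41.1
```

```bash

python3 -m creep '{"offset":[[0,0,-0.01],[0,0,-0.02],[0,0,-0.02],[0,0,-0.02],[0,0,-0.005]],"rotation":[[0,0,0],[0,0,0],[0,0,0],[0,0,0],[0,0,0]]}'
python3 -m creep '{"offset":[[0,0,0],[0,0,0],[0,0,0],[0,0,0]],"rotation":[[0,0,5.8],[0,0,5.8],[0,0,5.8],[0,0,0]]}'
```

```text
time_s: 21.62
ee_pos: [486.8, 318.0, 110.4]
ee_rot: [179.9, 0.2, -165.4]
force: [-0.7, 0.5, -1.2]
gripper_width: 41.3
time_s: 22.12
ee_pos: [485.7, 317.2, 108.1]
ee_rot: [-180.0, -0.1, 177.2]
force: [0.4, -0.5, -2.3]
gripper_width: 41.2
```

```bash

python3 -m creep '{"offset":[[0.02,0.004,0],[0.03,0.004,0],[0.03,0,0],[0.02,0,0],[0,0,0]],"rotation":[[0,0,0],[0,0,0],[0,0,0],[0,0,0],[0,0,0]]}'
python3 - <<'E'
from h import *
print(env.state()["ee_pos"])
p=camera_params("wrist"); np.savez("w9.npz",**p); im=grab_frame("wrist")[:,:,::-1]; cv2.imwrite("pics/w9.png",im)
E
```

```text
time_s: 22.75
ee_pos: [385.1, 330.4, 108.8]
ee_rot: [-180.0, -0.0, 177.3]
force: [0.1, 0.3, -1.9]
gripper_width: 41.3
[385.06472095 330.44952107 108.8333812 ]
```

View pics/w9.png

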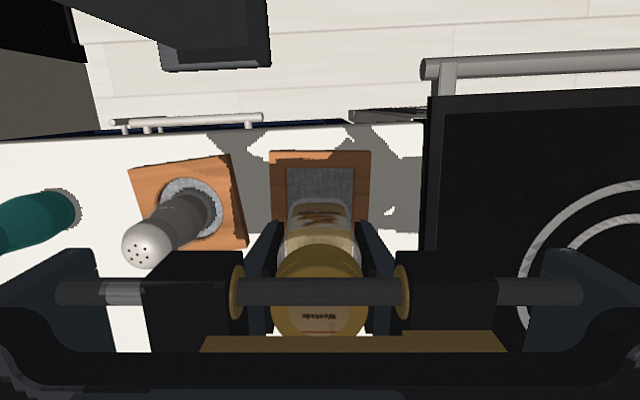

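Jar b is held upright and aligned with its recess: jar at u≈320, recess at u≈319. I'll lower it now.

```bash

python3 -m creep '{"offset":[[-0.0015,0,0.015],[0,0,0.02],[0,0,0.015],[0,0,0.005],[0,0,0]],"rotation":[[0,0,0],[0,0,0],[0,0,0],[0,0,0],[0,0,0]]}'
python3 -m creep '{"offset":[[0,0,0.004],[0,0,0.002],[0,0,0]],"rotation":[[0,0,0],[0,0,0],[0,0,0]]}'
```

```text
time_s: 23.42
ee_pos: [388.3, 330.3, 53.2]
ee_rot: [-180.0, -0.0, 177.1]
force: [-1.4, 0.4, -1.2]
gripper_width: 41.2
time_s: 23.8
ee_pos: [388.1, 330.4, 47.8]
ee_rot: [180.0, 0.0, 177.2]
force: [1.2, -0.1, -2.9]
gripper_width: 40.9
```

```bash

python3 -m creep '{"offset":[[0.001,0,0.002],[0,0,0.002],[0,0,0.001],[0,0,0]],"rotation":[[0,0,0],[0,0,0],[0,0,0],[0,0,0]]}'
python3 -m creep '{"offset":[[0,0,0.001],[0,0,0],[0,0,0]],"rotation":[[0,0,0],[0,0,0],[0,0,0]]}'
python3 -m creep '{"offset":[[0,0,0.001],[0,0,0],[0,0,0]],"rotation":[[0,0,0],[0,0,0],[0,0,0]]}'
```

```text
time_s: 24.3
ee_pos: [387.0, 330.3, 42.6]
ee_rot: [-180.0, -0.0, 177.2]
force: [1.3, -0.6, -1.4]
gripper_width: 40.9
time_s: 24.68
ee_pos: [387.1, 330.4, 41.7]
ee_rot: [180.0, 0.0, 177.2]
force: [0.7, 0.7, -1.0]
gripper_width: 41.4
time_s: 25.05
ee_pos: [387.1, 330.4, 40.6]
ee_rot: [180.0, -0.0, 177.2]
force: [-0.4, -0.4, -1.2]
gripper_width: 41.3
```

```bash

python3 -m creep '{"offset":[[0,0,0.001],[0,0,0],[0,0,0]],"rotation":[[0,0,0],[0,0,0],[0,0,0]]}'

```

```text
time_s: 25.42
ee_pos: [387.1, 330.4, 39.7]
ee_rot: [180.0, 0.0, 177.2]
force: [0.3, 0.7, -0.5]
gripper_width: 41.0
```

```bash

python3 -m creep '{"offset":[[0,0,0.0007],[0,0,0],[0,0,0]],"rotation":[[0,0,0],[0,0,0],[0,0,0]]}'

```

```text
time_s: 25.8
ee_pos: [387.2, 330.4, 39.6]
ee_rot: [180.0, 0.0, 177.2]
force: [-1.0, -1.4, 6.3]
gripper_width: 41.0
```

```bash

python3 -m creep '{"offset":[[0,0,0],[0,0,0],[0,0,0],[0,0,0],[0,0,0]],"rotation":[[0,0,0],[0,0,0],[0,0,0],[0,0,0],[0,0,0]]}' 0 20
python3 -m creep '{"offset":[[0,0,-0.02],[0,0,-0.04],[0,0,-0.05],[0,0,-0.04],[0,0,-0.02]],"rotation":[[0,0,0],[0,0,0],[0,0,0],[0,0,0],[0,0,0]]}'
python3 - <<'E'
from h import *
im=grab_frame("wrist")[:,:,::-1]; cv2.imwrite("pics/w10.png",im)
E
```

```text
time_s: 26.42
ee_pos: [387.1, 330.4, 38.9]
ee_rot: [-180.0, -0.0, 177.2]
force: [-0.7, -0.8, -0.1]
gripper_width: 88.6
time_s: 27.05
ee_pos: [387.8, 330.9, 211.6]
ee_rot: [179.8, 0.2, 177.2]
force: [0.3, 0.7, -0.6]
gripper_width: 91.3
```

View pics/w10.png

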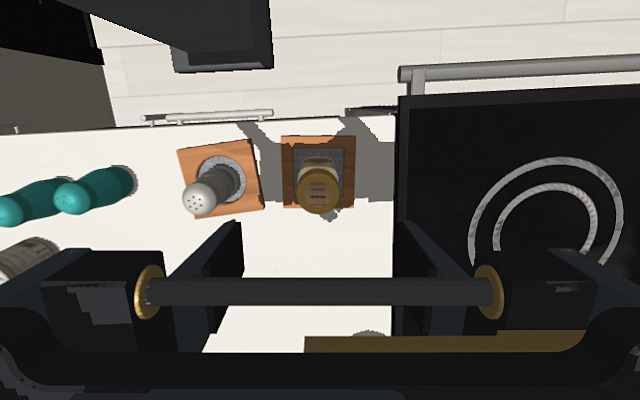

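Jar b is seated, with its cap at (318,191). Jar a is next.

```bash

python3 -m creep '{"offset":[[0,0,0],[0,-0.05,0],[0,-0.06,0],[0,-0.06,0],[0,-0.06,0]],"rotation":[[0,0,-2.8],[0,0,0],[0,0,0],[0,0,0],[0,0,0]]}'
python3 -m creep '{"offset":[[-0.02,-0.06,0],[-0.03,-0.06,0],[-0.03,-0.06,0],[-0.02,-0.05,0],[0,0,0]],"rotation":[[0,0,0],[0,0,0],[0,0,0],[0,0,0],[0,0,0]]}'
```

```text
time_s: 27.72
ee_pos: [386.3, 98.6, 208.3]
ee_rot: [-180.0, -0.0, -180.0]
force: [0.8, -0.0, 0.1]
gripper_width: 91.4
time_s: 28.35
ee_pos: [483.1, -123.7, 207.7]
ee_rot: [-180.0, -0.1, 179.7]
force: [0.1, 0.3, -0.1]
gripper_width: 91.5
```

```bash

python3 -m creep '{"offset":[[-0.007,-0.03,0],[-0.005,-0.027,0],[0,0,0]],"rotation":[[0,0,0],[0,0,0],[0,0,0]]}'
python3 - <<'E'
from h import *
s=env.state(); print(s["ee_pos"],s["ee_rot"])
p=camera_params("wrist"); np.savez("w11.npz",**p); im=grab_frame("wrist")[:,:,::-1]; cv2.imwrite("pics/w11.png",im)
cv2.imwrite("pics/w11c.png",cv2.resize(im[30:240,200:430],None,fx=2.8,fy=2.8,interpolation=cv2.INTER_CUBIC))
cv2.imwrite("pics/w11d.png",cv2.resize(im[120:240,250:390],None,fx=5,fy=5,interpolation=cv2.INTER_CUBIC))
E
```

```text
time_s: 28.72
ee_pos: [494.0, -177.6, 208.2]
ee_rot: [179.9, -0.1, 179.9]
force: [-0.5, 0.1, -0.2]
gripper_width: 91.2
[ 493.98988224 -177.64535136  208.19691861] [ 1.79944013e+02 -6.80932697e-02  1.79888198e+02]
```

View pics/w11c.png

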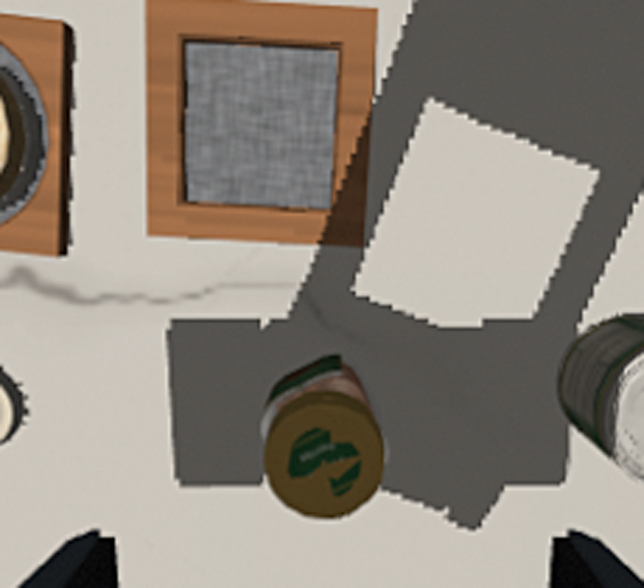

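View pics/w11d.png

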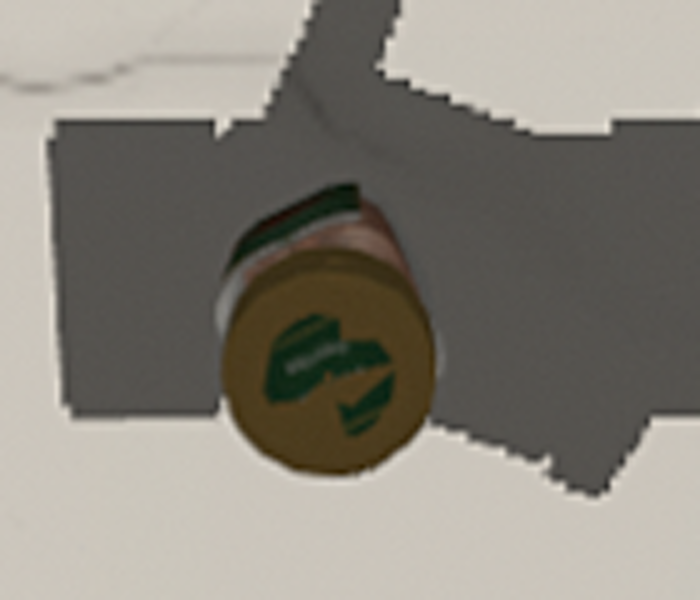

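```bash
python3 - <<'E'
from h import *
p=dict(np.load("w11.npz"))
T=lambda x,y:((x+.5)/5-.5+250,(y+.5)/5-.5+120)
for u,v,z in [((240,240),(340,187),5),((240,242),(358,184),8),((235,270),(360,218),55),((242,262),(360,207),45)]:
    a,b=plane([T(*u),T(*v)],p,z); d=b-a; print(np.degrees(np.arctan2(-d[0],d[1])).round(1),np.hypot(*d[:2]).round(1))
print("cap",plane(T(330,364),p,96))
T=lambda x,y:((x+.5)/2.8-.5+200,(y+.5)/2.8-.5+30)
c=plane([T(*q) for q in [(147,0),(377,10),(368,247),(147,235)]],p,14);print(c.mean(0),c)
E
```

```text
27.9 27.7
26.2 31.8
22.7 28.8
25.1 28.5
cap [[ 491.11796426 -178.02493798   96.        ]]
[ 380.19424678 -203.61286822   14.        ] [[ 335.25869136 -245.11381      14.        ]
 [ 338.75095648 -158.23575964   14.        ]
 [ 425.79518756 -160.75884288   14.        ]
 [ 420.97215172 -250.34306038   14.        ]]
```

```bash

python3 -m creep '{"offset":[[0,-0.003,0],[0,0,0],[0,0,0],[0,0,0],[0,0,0]],"rotation":[[0,0,0],[0,0,-8.2],[0,0,-8.2],[0,0,-8.1],[0,0,0]]}'
python3 -m creep '{"offset":[[0,0,0.04],[0,0,0.05],[0,0,0.05],[0,0,0.02],[0,0,0]],"rotation":[[0,0,0],[0,0,0],[0,0,0],[0,0,0],[0,0,0]]}'
```

```text
time_s: 29.4
ee_pos: [494.1, -179.8, 209.0]
ee_rot: [180.0, 0.0, -155.6]
force: [-0.2, -0.7, -0.9]
gripper_width: 91.3
time_s: 30.02
ee_pos: [493.1, -179.8, 47.5]
ee_rot: [179.8, -0.2, -155.6]
force: [0.1, -0.1, 0.4]
gripper_width: 90.9
```

```bash

python3 -m creep '{"offset":[[0,-0.001,0.01],[0,0,0.005],[0,0,0]],"rotation":[[0,0,0],[0,0,0],[0,0,0]]}'
python3 -m creep '{"offset":[[0,0,0],[0,0,0],[0,0,0],[0,0,0],[0,0,0]],"rotation":[[0,0,0],[0,0,0],[0,0,0],[0,0,0],[0,0,0]]}' 0.65 15
python3 -m creep '{"offset":[[0,0,0],[0,0,0]],"rotation":[[0,0,0],[0,0,0]]}' 0.75 20
```

```text
time_s: 30.4
ee_pos: [494.8, -181.7, 34.1]
ee_rot: [-180.0, 0.0, -155.6]
force: [-0.6, 0.5, -0.5]
gripper_width: 91.2
time_s: 31.02
ee_pos: [494.8, -181.7, 34.0]
ee_rot: [180.0, 0.0, -155.5]
force: [-0.6, 0.3, 0.4]
gripper_width: 44.4
time_s: 31.28
ee_pos: [494.7, -181.6, 33.9]
ee_rot: [180.0, 0.0, -155.5]
force: [0.7, 0.3, -0.4]
gripper_width: 41.2
```

```bash

python3 -m creep '{"offset":[[0,0,-0.01],[0,0,-0.02],[0,0,-0.02],[0,0,-0.02],[0,0,-0.003]],"rotation":[[0,0,0],[0,0,0],[0,0,0],[0,0,0],[0,0,0]]}'
python3 -m creep '{"offset":[[0,0,0],[0,0,0],[0,0,0],[0,0,0],[0,0,0]],"rotation":[[0,0,6.8],[0,0,6.8],[0,0,6.8],[0,0,6.7],[0,0,0]]}'
```

```text
time_s: 31.9
ee_pos: [495.8, -182.1, 108.6]
ee_rot: [-179.9, 0.1, -155.5]
force: [-0.2, 0.8, -1.2]
gripper_width: 41.4
time_s: 32.52
ee_pos: [494.3, -181.6, 106.3]
ee_rot: [180.0, -0.1, 177.4]
force: [-0.9, 0.2, -0.6]
gripper_width: 41.1
```

```bash

python3 -m creep '{"offset":[[0.02,-0.006,0],[0.03,-0.009,0],[0.03,-0.009,0],[0.02,-0.0055,0],[0.011,0,0]],"rotation":[[0,0,0],[0,0,0],[0,0,0],[0,0,0],[0,0,0]]}'
python3 -m creep '{"offset":[[0,0,0]],"rotation":[[0,0,0]]}'
python3 - <<'E'
from h import *
im=grab_frame("wrist")[:,:,::-1]; cv2.imwrite("pics/w12.png",im)
E
```

```text
time_s: 33.15
ee_pos: [381.8, -206.2, 106.9]
ee_rot: [180.0, 0.0, 177.3]
force: [0.1, -0.3, -0.5]
gripper_width: 41.6
time_s: 33.28
ee_pos: [382.4, -206.0, 107.0]
ee_rot: [180.0, 0.0, 177.3]
force: [0.2, -0.4, -0.4]
gripper_width: 41.6
```

View pics/w12.png

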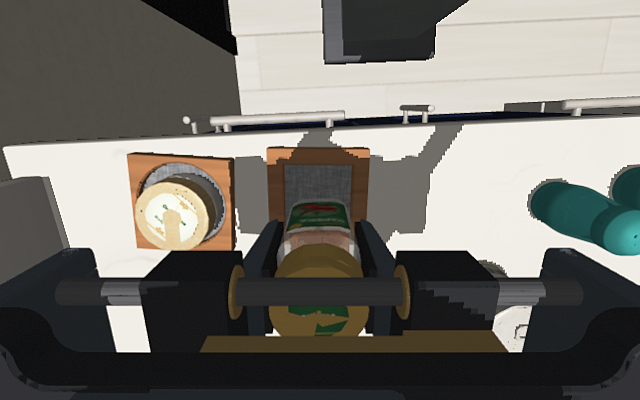

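Jar a (u≈320) is aligned with its recess (u≈319). I'll lower it.

```bash

python3 -m creep '{"offset":[[0,0,0.015],[0,0,0.02],[0,0,0.013],[0,0,0.005],[0,0,0]],"rotation":[[0,0,0],[0,0,0],[0,0,0],[0,0,0],[0,0,0]]}'
python3 -m creep '{"offset":[[0,0,0.004],[0,0,0.003],[0,0,0.002],[0,0,0]],"rotation":[[0,0,0],[0,0,0],[0,0,0],[0,0,0]]}'
```

```text
time_s: 33.95
ee_pos: [382.8, -206.1, 53.8]
ee_rot: [180.0, -0.0, 177.4]
force: [0.2, -0.6, -1.1]
gripper_width: 41.3
time_s: 34.45
ee_pos: [382.5, -206.0, 44.8]
ee_rot: [180.0, -0.0, 177.4]
force: [-0.3, -0.2, -1.3]
gripper_width: 41.3
```

```bash

python3 -m creep '{"offset":[[0,0,0.002],[0,0,0.001],[0,0,0.001],[0,0,0]],"rotation":[[0,0,0],[0,0,0],[0,0,0],[0,0,0]]}'
python3 -m creep '{"offset":[[0,0,0.001],[0,0,0],[0,0,0]],"rotation":[[0,0,0],[0,0,0],[0,0,0]]}'
```

```text
time_s: 34.95
ee_pos: [382.5, -206.0, 40.8]
ee_rot: [180.0, -0.0, 177.4]
force: [-0.6, -0.0, -0.8]
gripper_width: 41.1
time_s: 35.33
ee_pos: [382.5, -206.0, 39.9]
ee_rot: [180.0, -0.0, 177.4]
force: [-0.4, -0.3, -1.6]
gripper_width: 41.2
```

```bash

python3 -m creep '{"offset":[[0,0,0.0007],[0,0,0],[0,0,0]],"rotation":[[0,0,0],[0,0,0],[0,0,0]]}'
```

```text
time_s: 35.7
ee_pos: [382.6, -206.0, 39.8]
ee_rot: [-180.0, 0.0, 177.4]
force: [-1.1, 1.2, 6.2]
gripper_width: 41.1
```

```bash

python3 -m creep '{"offset":[[0,0,0],[0,0,0],[0,0,0],[0,0,0],[0,0,0]],"rotation":[[0,0,0],[0,0,0],[0,0,0],[0,0,0],[0,0,0]]}' 0 20
python3 -m creep '{"offset":[[0,0,-0.02],[0,0,-0.04],[0,0,-0.05],[0,0,-0.04],[0,0,-0.02]],"rotation":[[0,0,0],[0,0,0],[0,0,0],[0,0,0],[0,0,0]]}'
python3 -m creep '{"offset":[[0,0.05,0],[0,0.05,0],[0,0.05,0],[0,0.05,0],[0,0,0]],"rotation":[[0,0,0],[0,0,0],[0,0,0],[0,0,0],[0,0,0]]}'
python3 - <<'E'
from h import *
im=grab_frame("wrist")[:,:,::-1]; cv2.imwrite("pics/w13.png",im)
cv2.imwrite("pics/s13.png",cv2.resize(grab_frame("scene")[75:375,230:420,::-1],None,fx=2,fy=2,interpolation=cv2.INTER_CUBIC))
im=grab_frame("top")[:,:,::-1]; cv2.imwrite("pics/t13.png",cv2.resize(im[150:260,160:490],None,fx=2.4,fy=2.4,interpolation=cv2.INTER_CUBIC))
E
```

```text
time_s: 36.33
ee_pos: [382.5, -206.0, 39.2]
ee_rot: [180.0, -0.0, 177.4]
force: [-0.6, -0.4, -0.1]
gripper_width: 88.5
time_s: 36.95
ee_pos: [383.3, -206.5, 211.6]
ee_rot: [-179.9, 0.2, 177.4]
force: [0.4, 0.1, -0.2]
gripper_width: 91.1
time_s: 37.58
ee_pos: [391.5, -3.8, 209.2]
ee_rot: [180.0, 0.0, 177.7]
force: [0.6, -0.3, 0.4]
gripper_width: 91.4
```

View pics/w13.png

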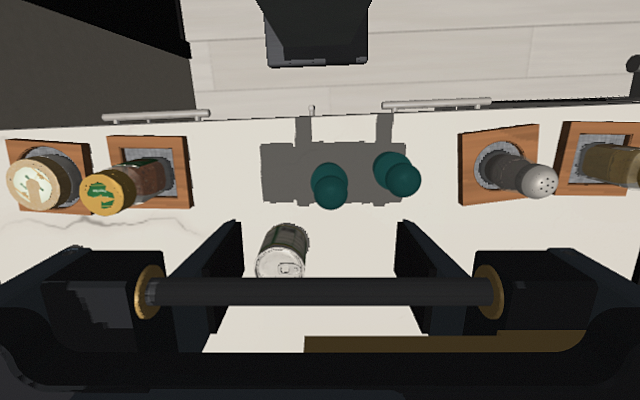

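View pics/s13.png

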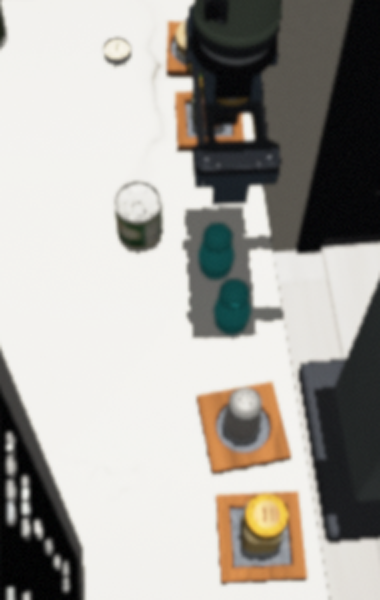

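View pics/t13.png

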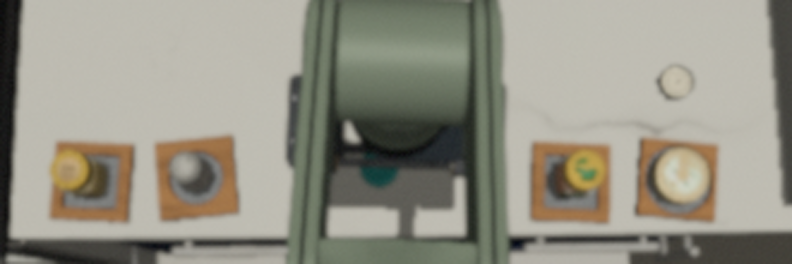

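All four are upright in their recesses. I'll do one numeric check before handing in.

```bash
python3 - <<'E'
from h import *
p=camera_params("top"); T=lambda x,y:((x+.5)/2.4-.5+160,(y+.5)/2.4-.5+150)
for n,q,z in [("jar_b",(71,169),102),("shaker",(186,165),92),("jar_a",(585,169),102),("pot",(682,176),41),("tea",(677,82),19)]: print(n,plane(T(*q),p,z)[0].round(1))
ps=camera_params("scene"); print("tin",plane([(138/2+230,202/2+75)],ps,72)[0].round(1),"tea",plane([(117/2+230,48/2+75)],ps,19)[0].round(1))
print(env.state()["time_s"]); env.job_done()
E
```

```text
jar_b [386.9 326.9 102. ]
shaker [391.6 208.7  92. ]
jar_a [ 382.2 -205.7  102. ]
pot [ 381.2 -325.6   41. ]
tea [ 491.8 -332.9   19. ]
tin [484.4 -48.3  72. ] tea [ 494.6 -329.5   19. ]
37.725
the job is handed in; nothing more can be done
```

The seasonings are put away: the pot first, then the shaker, then jar b (light yellow-brown label) and jar a (red and green label), each in its own stand. I handed the job in at 37.7 s.

- **Set down:** I lowered each one until the wrist force showed it touching the floor of its recess (about 6–11 N), then released it. The lowering depth also matched the 6 mm felt height.
- **Last pictures:** The final images show all four upright in their recesses. Measured in the top view, the tops lie within about 4 mm of their stand centres.
- **Bystanders:** The tin and tea light measure within about 2 mm of where they started. I never touched the turquoise shakers.
- **Disagreements:** The three cameras differed by about 2–4 mm. The wrist camera read about 3 mm high in y, so I corrected for that from the shaker onward. The pot was placed on the uncorrected reading, so it may sit about 2–3 mm off centre; it has 8 mm of clearance all round.
- **Grip:** The shaker's grip width read 44 mm and then 40 mm while the fingers were still closing. A picture showed it held upright.

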